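# Hook, draw out and lock a tape measure in a stop jig

### The arm

A 6-joint arm with a two-finger parallel gripper is mounted at the origin on the work surface. World frame = base frame: x ahead of the robot, y to its left, z up, the work surface at z = 0. Lengths are in mm, angles in rad, forces in N, time in s.
With the tool pointing down it reaches from about 425 to 950 mm from the base axis. Payload 3.5 kg.
Tool frame: the origin (TCP) lies at the very end of the fingers, on their centre line; the grasp point (between the pads) lies 19 mm behind it (hold_point_z is the distance from the TCP to the grasp point, in mm); z points along the fingers, x is the direction in which the jaws open and shut, and the axes are right-handed (so a half turn about z gives the same grasp; the last joint's range is limited). The gripper opens to 85 mm and grips with 20 to 120 N. Pads are 22 mm wide; open, the fingers measure 114 mm over their backs; the gripper's body (76 mm by 85 mm) begins 54 mm behind the grasp point. The pads swing forward as they close: fully open they stand 13 mm farther back than shut.
Start: joints at [-1.271, 0.286, 1.577, -0, 1.279, -0.15], TCP at [293.5, -607.835, 231.325] pointing down, gripper open.
Joint ranges: [-2.77, 2.77], [-0.9, 2.22], [0.21, 2.48], [-1.53, 4.67], [0.24, 2.81], [-2.84, 2.84]. Speed limits (rad/s): [2.79, 2.79, 3.14, 3.14, 3.14, 3.14].

### API

Orientations are given as a unit quaternion [x, y, z, w].
In Python, from bench import sense, get_image, job_done, hold_point_z gives the robot as it stands. The module is installed in compiled form; this text tells all that it offers.
- The arm moves only by the tool step_arm, never from a script. Its argument "steps" is a list of rows, each an object with "offset": the shift along the tool's x, y, z in mm, a list of three; "spin": the turn about the tool's z in degrees; "hand": the closure, from 0 (fully open) to 1 (shut). A call has 1 to 20 rows; each row is the pose to reach, as a shift and turn from the pose commanded when the call began, along the tool's axes at that moment; what a row does not reach only later rows make up. A row lasts 1/8 s, in which the tool goes at most 62.5 mm and 10.7 degrees, less where a joint would pass 70% of its speed; a pose out of reach is approached as far as the arm can. A call with a gripper value outside its range is refused whole. The fingers move at their own pace and stop on an object; the grip force is fixed at half the most. Time passes only in rows, so rows that repeat a pose let the fingers close. It gives the time, the measured TCP pose, the force and the opening at its end, in the units of the state.
- sense(): the state, without advancing time (a new reading comes with each control period).
- get_image(name): name is "scene" or "top"; returns a dict with "color" (384x512x3 uint8, blue, green, red), "range_z" (384x512 float32, mm along the optical axis (not along the pixel's ray), 0 where there is no reading), "mtx" (3x3 intrinsics, pixels), "position" and "attitude" of the camera in the world. Camera axes: x right, y up, looking along -z (the intrinsics and any distortion apply to the point x, -y, -z); pixel columns grow to the right and rows downward; lengths in mm; the calibration is good to about 2 mm. A picture is of the moment at which its call begins.
- job_done(): hands the job in, once; it reports no verdict.
The state is a dict: "clock": time; "q": joint angles; "joint_vel": joint speeds; "joint_torque": joint torques, N m; "tool_pos": TCP position; "orientation": TCP orientation; "contact_force": force on the tool from outside, world axes, zero at the start; "moment": the same for the moment, N m; "gripper_width": finger opening in mm.
Only numpy, scipy, OpenCV 4.12 (cv2) and the standard library are available. Lean on these libraries where they do the work, as an engineer would, in place of code of your own. Each camera call takes 0.05 s, during which the arm holds its last target.

### The job

Take the tape measure out of its bay in the tray, stand it on the end of the timber in the stop jig with its hook hanging over the timber's end, and let go of it. Then take it again by its flat sides, back it away against its spring with the hook caught on the timber's end, set it down upright in the pocket behind the two low steel cleats and let go, and only then push its lock button fully down, so that it stays there hooked, drawn out and locked; do not knock over or shove aside the other loose things.

Things in the scene. Friction and masses are not known exactly. Their poses are not given: they have to be found in the camera images.
- tape: Tape measure, loose, 0.2 to 0.45 kg: grey case with black flat sides, 62 mm long (x), 34 wide (y), 56 high. Origin: centre of the underside; z up when it stands; +x points out of its front, where the blade comes out 2 to 4 mm above the underside. At the start it stands in the tray's middle bay, where only its front and back (62 mm apart) can be gripped.
- tray: Fixed tray, 150 x 176 mm, of grey plastic with bolts in its side bays. Origin: centre of the underside, +x the way the tape points. Middle bay: two upright wooden dividers, 16 mm thick, 139 long, 50 mm apart, tops 96 mm above the bench; between them the tape stands on a sill 62 mm long, 34 mm above the bench, its hook hanging over the sill's front end. Open above.
- lip: Steel hook on the blade's end: plate 3 mm thick, 20 wide, from 4 mm above to 22 mm below the underside of the case. Its frame coincides with tape when the blade is in and moves out along tape +x with the blade; the plate's inner face (which bears on an edge) lies at x = +39 mm in it, so 8 mm in front of the case when the blade is in.
- blade (a joint): How far the blade is drawn out, m: 0 = in, 0.165 = end of travel. A spring pulls it in with 3 N at 0, rising 1 N per 100 mm; the blade does not bend.
- lock (a joint): Lock button travel, m: 0 = up (unlocked), 0.005 = down stop. It moves when pushed down with about 4 N and stays where it is left. It is a light catch: it marks the tape as locked but would not hold the blade against its full spring, so the hook must stay on the timber and the case behind the cleats. At the start it is up.
- lock_top (a point): Centre of the top of the lock button: 22 x 18 mm, black rubber, standing 8 mm proud of the case's top, 6 mm ahead of the case's middle.
- jig: Fixed stop jig with a timber, clamped in it, 90 mm wide, top 40 mm above the bench. Origin: bench level, centre line, at the cleats' back face; z up; +x along the timber to its free end, the one to hook: square, somewhere between x = 100 and 144 mm, not measured: feel or look for it. Steel side rails, level with the timber's top, reach to y = 56 mm either side.
- cleats (a point): Jig x 6 mm, centre line, timber-top height: midway between two steel cleats that stand 7 mm above the timber, x = 0 to 12 mm, y = 12 to 56 mm either side. The 14 mm wide blade passes between them, the case does not: it must be lifted over them.
- pocket (a point): Jig x -36.5 mm, centre line, timber-top height: middle of the pocket for the case, x = -73 to 0 mm. Behind it is a wooden block 56 mm above the timber, x = -113 to -73 mm: no finger fits behind the case there. Let go in the pocket, the case is pulled against the cleats by its spring (origin at x = -31 mm).
- jar: Bystander: closed glass jar, diameter 68, 100 mm high. Origin: centre of its underside.
- bolt: Bystander: steel bolt with nut, 102 mm long, 20 mm high, lying between tray and jig. Origin: under its middle.
- hammer: Bystander: hammer 220 mm long, lying. Origin: under its middle.
- wrench: Bystander: wrench 180 mm long, lying. Origin: under its middle.
- screwdriver: Bystander: screwdriver 200 mm long, lying. Origin: under its middle.
- roll: Bystander: paper roll, ring of 96 mm diameter, 25 mm high. Origin: centre of its underside.
- can: Bystander: metal can, diameter 72, 90 mm high. Origin: centre of its underside.
Things that resemble listed ones, but are neither listed nor needed, are in the scene too. Of the things shaped like the tape, the grey one is meant.

How it is judged (in metres and radians):
On the way, in this order (a step that is already met when the one before it is completed fails the run):
1. the tape stands, let go, on the end of the timber with its hook hanging over the timber's end (x of tape in the frame of jig above 0.04 m and z of tape in the frame of jig between 0.036 and 0.044 m and angle between tape's own z axis and vertical below 0.08 rad and y of tape in the frame of jig between -0.016 and 0.016 m and y of lip in the frame of jig between -0.03 and 0.03 m and contact force between the fingers and tape below 0.1 N), for 0.2 s.
2. hooked and drawn out, the tape stands in the pocket behind the cleats, let go and not yet locked (x of tape in the frame of jig between -0.041 and -0.027 m and z of tape in the frame of jig between 0.036 and 0.044 m and angle between tape's own z axis and vertical below 0.08 rad and y of tape in the frame of jig between -0.016 and 0.016 m and y of lip in the frame of jig between -0.035 and 0.035 m and value of joint blade above 0.08 m and contact force between lip and jig above 1 N and contact force between the fingers and tape below 0.1 N and value of joint lock below 0.0015 m), for 0.2 s.
3. the lock button is pushed down (value of joint lock above 0.0033 m), for 0.1 s.
At the end, for the whole second after the job is handed in: Tape upright (0.08 rad), let go, at rest in the pocket: origin at jig x -41 to -27 mm, 16 mm of the centre line, underside on the timber within 4 mm; blade out over 80 mm, hook bearing on the timber's end with over 1 N, within 35 mm of the centre line; lock at least 3.3 mm down (x of tape in the frame of jig between -0.041 and -0.027 m and z of tape in the frame of jig between 0.036 and 0.044 m and angle between tape's own z axis and vertical below 0.08 rad and y of tape in the frame of jig between -0.016 and 0.016 m and y of lip in the frame of jig between -0.035 and 0.035 m and value of joint blade above 0.08 m and contact force between lip and jig above 1 N and contact force between the fingers and tape below 0.1 N and value of joint lock above 0.0033 m and linear speed of tape below 0.02 m/s); the robot touches nothing.
It fails at once if a loose bystander is shoved more than 30 mm (distance of any of jar, bolt, hammer, wrench, screwdriver, roll, can from where it was at the start of the episode above 0.03 m).
It fails at once if the jar or the can is knocked over (angle between any of jar, can's own z axis and vertical above 0.5 rad).
It also fails if it takes over 64 s, if anything falls off the work surface, if the arm or the gripper's body presses on something with over 40 N, if the wrist force passes 120 N, or if a joint passes its speed limit or range.

## Working session

There is one attempt and no reset: what is moved stays moved. The work goes in short steps, Python scripts to look and compute and a tool call to move; the robot and the scene stay as the last step left them, time stands still between calls to the robot, and variables do not carry over. Pictures are saved under pics/ and viewed, and the job is handed in when it is done.

Besides the shell and the picture viewer there is one more tool, called after ">>>" as name([rows], argument=value, ...), one row to a line, values as JSON. step_arm: Moves the arm, as the interface text tells. Its arguments: {"type":"object","properties":{"steps":{"type":"array","items":{"type":"object","properties":{"offset":{"type":"array","items":{"type":"number"}},"spin":{"type":"number"},"hand":{"type":"number"}}}}},"required":["steps"]}

```bash
mkdir -p pics
cat > h.py <<'E'
import numpy as np, cv2
from bench import sense, get_image, job_done, hold_point_z
from scipy.spatial.transform import Rotation as R
def rot(a):
    a=np.array(a)
    return a if a.shape==(3,3) else R.from_quat(a).as_matrix()
def ray(im,u,v):
    K=np.array(im['mtx']); d=np.array([(u-K[0,2])/K[0,0],-(v-K[1,2])/K[1,1],-1.0])
    return np.array(im['position']), rot(im['attitude'])@d
def onz(im,u,v,z):
    p,d=ray(im,u,v); return p+d*(z-p[2])/d[2]
def pt(im,u,v):
    p,d=ray(im,u,v); return p+d*im['range_z'][int(round(v)),int(round(u))]
def cloud(im):
    K=np.array(im['mtx']); vv,uu=np.mgrid[0:384,0:512]
    d=np.stack([(uu-K[0,2])/K[0,0],-(vv-K[1,2])/K[1,1],-np.ones(uu.shape)],-1)
    return np.array(im['position'])+(d*im['range_z'][...,None])@rot(im['attitude']).T
def save(name,n):
    im=get_image(name); cv2.imwrite('pics/%s.png'%n,im['color']); np.save('pics/%s.npy'%n,im,allow_pickle=True); return im
def load(n): return np.load('pics/%s.npy'%n,allow_pickle=True).item()
E
python3 - <<'E'
from h import *
s=sense();print(s, hold_point_z)
for n in('scene','top'):
    im=save(n,n+'0'); print(n,im['position'],im['attitude'],im['mtx'],{k:np.shape(v) for k,v in im.items()}, im['range_z'].min(),im['range_z'].max())
E
```

```text
{'clock': 0.0, 'q': array([-1.27098800e+00,  2.87172968e-01,  1.57816643e+00,  3.56031855e-06,
        1.27858878e+00, -1.49989496e-01]), 'joint_vel': array([-0.00129019,  0.00062608, -0.00022821, -0.00021499,  0.00149771,
        0.00039587]), 'joint_torque': array([-8.85745994e-04, -4.05984485e+01, -2.92624640e+01, -1.83738643e-04,
        5.86231487e-03, -3.80267466e-06]), 'tool_pos': array([ 293.31864024, -607.21719079,  229.94802763]), 'orientation': array([ 8.46988959e-01, -5.31609198e-01, -8.84100527e-04, -7.62909418e-04]), 'contact_force': array([ 0.18827474,  0.7582352 , -0.28140423]), 'moment': array([-0.05527595, -0.02808073,  0.03170723]), 'gripper_width': 85.44443958879816} 18.700000000000003
scene [1216.61154428 -566.70313057 1001.94816719] [0.33318969 0.16041522 0.40165618 0.83780899] [[498.51239771   0.         255.58298339]
 [  0.         498.51239771 195.26745811]
 [  0.           0.           1.        ]] {'color': (384, 512, 3), 'range_z': (384, 512), 'mtx': (3, 3), 'position': (3,), 'attitude': (4,)} 0.0 3884.2222
top [ 478.29346052  -27.25158704 1309.76742072] [-0.01510785  0.01828591  0.71186282 -0.70191788] [[467.66273944   0.         265.08398569]
 [  0.         467.66273944 192.53369333]
 [  0.           0.           1.        ]] {'color': (384, 512, 3), 'range_z': (384, 512), 'mtx': (3, 3), 'position': (3,), 'attitude': (4,)} 0.0 2129.1401
```

View pics/scene0.png

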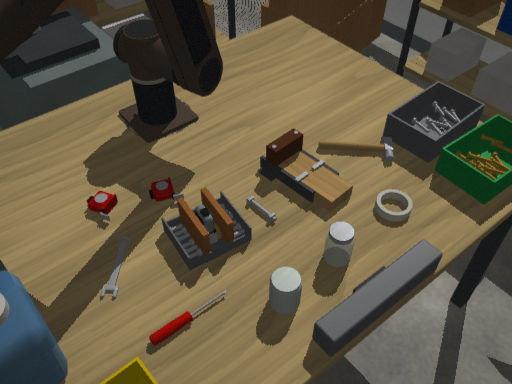

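View pics/top0.png

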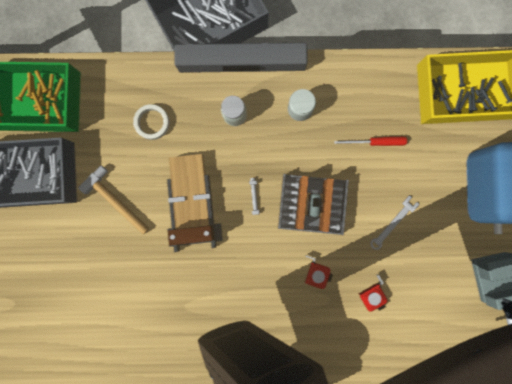

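Run:
```python
from h import *
t=load('top0');s=load('scene0')
a=cv2.resize(t['color'][140:260,150:360],None,fx=3.8,fy=3.8,interpolation=cv2.INTER_CUBIC);cv2.imwrite('pics/c1.png',a)
a=cv2.resize(s['color'][125:270,155:360],None,fx=3.8,fy=3.8,interpolation=cv2.INTER_CUBIC);cv2.imwrite('pics/c2.png',a)
for u,v in [(315,205),(300,205),(330,205),(190,175),(192,237),(176,200),(255,195),(233,110),(302,104)]: print(u,v,pt(t,u,v).round(1))
```

```text
315 205 [ 501.3 -161.7  101.3]
300 205 [ 501.9 -123.2   97.3]
330 205 [ 500.9 -201.2   96.2]
190 175 [589.1 170.7  37.1]
192 237 [423.1 157.6  94.5]
176 200 [521.1 207.4  46.8]
255 195 [533.1  -5.4  12.6]
233 110 [752.5  47.7  99. ]
302 104 [ 767.4 -133.5   93.2]
```

View pics/c1.png

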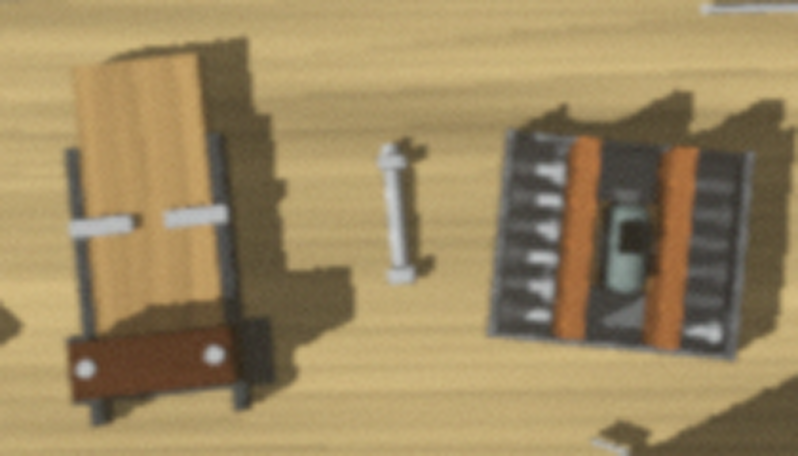

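View pics/c2.png

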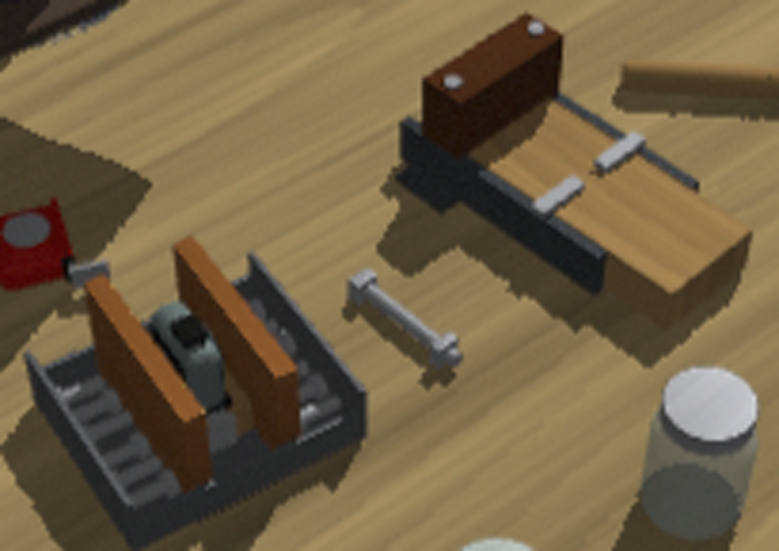

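Run:
```python
from h import *
for n in ('top0','scene0'):
    im=load(n); P=cloud(im); z=P[...,2]
    tab=(P[...,0]>350)&(P[...,0]<800)&(abs(P[...,1])<300)&(abs(z)<8); print(n,'table z',np.median(z[tab]),z[tab].std())
    def rep(name,m):
        m=cv2.morphologyEx(m.astype(np.uint8),cv2.MORPH_OPEN,np.ones((2,2)))>0
        nn,l,st,_=cv2.connectedComponentsWithStats(m.astype(np.uint8))
        for i in range(1,nn):
            if st[i,4]<25: continue
            q=P[l==i]; r=cv2.minAreaRect(q[:,:2].astype(np.float32))
            print(name,st[i],'z',np.percentile(q[:,2],[5,50,95]).round(1),'rect',np.round(r[0],1),np.round(r[1],1),round(r[2],1))
    reg=lambda a,b,c,d:(P[...,0]>a)&(P[...,0]<b)&(P[...,1]>c)&(P[...,1]<d)
    J=reg(380,680,90,260);T=reg(400,610,-260,-60)
    rep('timber',J&(z>30)&(z<44)); rep('block',J&(z>85)&(z<105)); rep('cleat',J&(z>44)&(z<52))
    rep('div+tape',T&(z>84)&(z<108)); 
    hsv=cv2.cvtColor(im['color'],cv2.COLOR_BGR2HSV)
    rep('dividers',T&(z>86)&(hsv[...,1]>120))
    rep('tape',T&(z>75)&(hsv[...,1]<90))
    rep('tray',T&(z>4)&(z<40))
    rep('bolt',reg(430,620,-50,50)&(z>6))
```

```text
top0 table z 0.37795510368766827 2.784948819763689
timber [ 168  155   46   75 2491] z [35.1 39.9 44.9] rect [549.8 104.4] [195.1 248.2] 5.6
timber [213 241   4   8  27] z [ 1.2 36.2 42.7] rect [397.4 107.2] [ 8.7 23.3] 75.9
timber [175 246   5   7  25] z [-0.6 37.3 41.6] rect [387.  209.6] [10.  20.8] 77.6
block [169 227  45  19 669] z [  9.6  95.9 100.2] rect [433.4 100.4] [ 48.7 266.3] 9.0
cleat [198 195  13   6  51] z [37.3 45.4 49.9] rect [527.5 132.8] [11.1 34.2] 5.6
cleat [170 198  16   6  57] z [38.3 46.9 51.4] rect [521.1 204.3] [10.7 40.5] 7.3
div+tape [298 177  12  54 347] z [ 6.5 95.7 99.8] rect [ 508.2 -136.8] [ 25.1 146.1] 83.6
div+tape [324 179  11  54 358] z [  6.6  96.  100.6] rect [ 509.2 -126.1] [189.1 144.7] 83.4
div+tape [312 195  10  23 190] z [ 75.1  89.8 100.4] rect [ 502.7 -106.5] [155.4  58. ] 86.6
dividers [299 177  10  53 332] z [  8.  96. 100.] rect [ 507.4 -136.3] [ 24.3 140.8] 83.3
dividers [324 179  11  54 330] z [  7.4  96.1 100.7] rect [ 520.9 -137.7] [188.2 143.6] 73.8
tape [310 194  13  24 249] z [ 71.5  88.8 100.2] rect [ 503.7 -108.6] [159.3  60.
[... 681 characters left out ...]
2 189  32  39 346] z [83.4 93.6 97.2] rect [ 478.8 -106.1] [ 53.5 209.9] 81.7
div+tape [178 199  32  41 355] z [84.  93.9 97.4] rect [ 806.7 -335.2] [ 61.6 939.5] 64.3
div+tape [196 206  18  17 146] z [81.4 89.1 98.1] rect [ 846.6 -365.6] [ 39.8 841.3] 58.8
dividers [202 189  32  38 327] z [84.9 93.8 97.2] rect [ 478.7 -106.1] [ 53.5 209.7] 81.7
dividers [178 199  32  41 331] z [84.8 94.  97.5] rect [ 806.8 -335.1] [ 61.2 939.5] 64.3
tape [196 206  18  19 225] z [72.9 86.8 97.8] rect [ 846.4 -365.9] [ 40.4 841.3] 58.8
tray [ 164  198   89   72 1976] z [ 2.7 18.7 37.6] rect [ 838.8 -293.1] [214.7 907.8] 67.4
bolt [248 197  30  25 178] z [ 1.9 12.8 20.4] rect [ 867.6 -252.1] [ 76.1 936.7] 52.6
```

Run:
```python
from h import *
for n in ('top0','scene0'):
    im=load(n); P=cloud(im); z=P[...,2]
    hsv=cv2.cvtColor(im['color'],cv2.COLOR_BGR2HSV)
    def rep(name,m,zz=None,mn=25):
        m=m&(im['range_z']>0)
        nn,l,st,_=cv2.connectedComponentsWithStats(m.astype(np.uint8),connectivity=4)
        for i in range(1,nn):
            if st[i,4]<mn: continue
            vu=np.argwhere(l==i)
            zm=np.median(P[l==i][:,2])
            q=np.array([onz(im,u,v,zm if zz is None else zz) for v,u in vu])
            r=cv2.minAreaRect(q[:,:2].astype(np.float32))
            e,V=np.linalg.eigh(np.cov(q[:,:2].T)); a=V[:,1]; a=a*np.sign(a[0])
            print(name,st[i],'z %.1f'%zm,'rect',np.round(r[0],1),np.round(r[1],1),round(r[2],1),'mean',q[:,:2].mean(0).round(1),'pca ang %.1f'%np.degrees(np.arctan2(a[1],a[0])))
    reg=lambda a,b,c,d:(P[...,0]>a)&(P[...,0]<b)&(P[...,1]>c)&(P[...,1]<d)
    J=reg(380,690,80,270);T=reg(400,610,-260,-60)
    wood=(hsv[...,0]>8)&(hsv[...,0]<28)&(hsv[...,1]>70)
    print(n)
    rep('timber',J&(z>28)&(z<50)&wood,mn=100); rep('block',J&(z>80)&(z<105)&(hsv[...,1]>110)); rep('cleat',J&(z>36)&(z<60)&(hsv[...,1]<60)&(hsv[...,2]>130))
    rep('divider',T&(z>84)&(z<105)&(hsv[...,1]>120),96)
    rep('tapetop',T&(z>75)&(z<108)&(hsv[...,1]<90))
    rep('button',T&(z>75)&(z<110)&(hsv[...,2]<40),mn=8)
```

```text
top0
timber [ 169  154   41   75 2326] z 39.9 rect [545.4 175. ] [195.9  94.7] 5.4 mean [545.6 174.7] pca ang 4.8
block [168 226  45  19 587] z 95.9 rect [428.4 162.6] [ 39.9 113. ] 5.5 mean [428.6 162.6] pca ang -84.1
cleat [193 194  17   6  79] z 46.2 rect [529.8 140. ] [12.6 43.8] 5.5 mean [529.7 139.9] pca ang -85.2
cleat [169 196  16   7  80] z 46.9 rect [523.5 206.1] [13.4 41.6] 5.6 mean [523.4 206.4] pca ang -83.0
divider [297 176  11  53 337] z 96.4 rect [ 509.7 -130.1] [ 16.8 137. ] 83.7 mean [ 509.5 -129.9] pca ang -6.3
divider [323 178  11  54 339] z 96.2 rect [ 502.3 -195.1] [ 16.9 138. ] 83.4 mean [ 502.8 -195.1] pca ang -6.6
tapetop [309 193  13  24 251] z 88.8 rect [ 502.9 -163.1] [31.4 60.1] 88.9 mean [ 502.7 -162.5] pca ang -6.0
scene0
timber [ 276  147   77   58 1709] z 38.1 rect [544.5 180.4] [215.6 105.3] 2.4 mean [551.9 177.3] pca ang 2.6
block [266 128  37  28 456] z 93.6 rect [436.9 161.9] [ 53. 123.] 5.8 mean [436.4 160.9] pca ang -83.4
cleat [312 160  12   9  42] z 45.6 rect [524.4 210.7] [11.3 41.1] 6.2 mean [524.6 210. ] pca ang -84.0
cleat [296 171  12   9  47] z 45.0 rect [530.1 144. ] [11.8 42. ] 5.2 mean [530.  144.4] pca ang -85.2
divider [200 187  33  40 350] z 93.7 rect [ 515.7 -130.6] [ 20.5 145.4] 83.6 mean [ 517.6 -130.5] pca ang -6.7
divider [177 198  32  41 355] z 93.9 rect [ 509.4 -195.7] [ 19.6 146.4] 83.6 mean [ 511.2 -195.6] pca ang -6.7
tapetop [195 205  18  20 227] z 87.1 rect [ 510.6 -164.9] [30.6 67.1] 85.6 mean [ 510.8 -165. ] pca ang -7.4
button [200 208  10   9  57] z 96.0 rect [ 514.  -162.9] [17.9 25.2] 83.8 mean [ 513.4 -162.9] pca ang -9.0
button [195 211   9  12  24] z 77.8 rect [ 502.8 -174.7] [ 4.1 42.2] 84.0 mean [ 503.7 -174.6] pca ang -6.8
```

```bash
cat >> h.py <<'E'
def state():
    s=sense(); M=rot(s['orientation']); x=M[:,0]
    return s,M,np.degrees(np.arctan2(x[1],x[0]))
def go(p,yaw):
    s,M,y=state(); d=(yaw-y+180)%360-180
    print('pos',s['tool_pos'].round(1),'yaw %.1f'%y,'tilt z',M[:,2].round(3),'q',s['q'].round(2),'F',s['contact_force'].round(1),'w %.1f'%s['gripper_width'],'t',s['clock'])
    print(' -> offset',(M.T@(np.array(p)-s['tool_pos'])).round(1),'spin %.1f'%-d)
E
python3 - <<'E'
from h import *
go([505,-163,170],-6.5)
for n in ('top0','scene0'):
    im=load(n); P=cloud(im); z=P[...,2]
    o=np.array([520.6,173.]);a=np.radians(5.6);ex=np.array([np.cos(a),np.sin(a)]);ey=np.array([-ex[1],ex[0]])
    zt=40 if n[0]=='t' else 38
    jx=(P[...,:2]-o)@ex; jy=(P[...,:2]-o)@ey
    m=(im['range_z']>0)&(abs(jy)<35)&(jx>60)&(jx<170)
    for a0 in range(92,150,4):
        k=m&(jx>=a0)&(jx<a0+4); print(n,a0,k.sum(),np.median(z[k]).round(1) if k.any() else '',end=' | ')
    print()
    hsv=cv2.cvtColor(im['color'],cv2.COLOR_BGR2HSV)
    m=(im['range_z']>0)&(abs(z-zt)<7)&(jx>50)&(jx<115)
    print('timber y-range',np.percentile(jy[m],[1,50,99]).round(1), np.percentile(jx[(im['range_z']>0)&(abs(z-zt)<6)&(abs(jy)<35)],[99,99.5]))
E
```

```text
pos [ 293.3 -607.3  230.1] yaw -64.2 tilt z [-0.001  0.002 -1.   ] q [-1.27  0.29  1.58  0.    1.28 -0.15] F [-0.2  0.2 -0.7] w 85.8 t 0.1
 -> offset [-307.9 -383.8   60.8] spin -57.7
top0 92 39 39.5 | top0 96 38 40.2 | top0 100 35 38.8 | top0 104 39 39.4 | top0 108 34 40.0 | top0 112 42 39.6 | top0 116 36 39.4 | top0 120 27 39.9 | top0 124 0  | top0 128 29 -1.0 | top0 132 38 -1.1 | top0 136 33 -0.1 | top0 140 38 0.2 | top0 144 32 0.2 | top0 148 37 -0.6 | 
timber y-range [-54.7   6.9 502.6] [122.94894871 362.22033738]
scene0 92 29 38.4 | scene0 96 31 37.3 | scene0 100 24 37.9 | scene0 104 28 38.4 | scene0 108 31 38.2 | scene0 112 28 37.7 | scene0 116 29 38.9 | scene0 120 62 28.7 | scene0 124 139 18.4 | scene0 128 27 -1.7 | scene0 132 30 -2.0 | scene0 136 24 -2.2 | scene0 140 29 -1.5 | scene0 144 33 -2.3 | scene0 148 29 -0.9 | 
timber y-range [-802.8   14.5  578.8] [423.0459596  424.54073107]
```

>>> step_arm([
  {"offset": [-51,-64,0],"spin": -9.6},
  {"offset": [-103,-128,0],"spin": -19.2},
  {"offset": [-154,-192,10],"spin": -28.8},
  {"offset": [-205,-256,20],"spin": -38.4},
  {"offset": [-256,-320,40],"spin": -48},
  {"offset": [-308,-384,60],"spin": -57.7},
  {"offset": [-308,-384,60],"spin": -57.7},
  {"offset": [-308,-384,60],"spin": -57.7},
  {"offset": [-308,-384,60],"spin": -57.7},
  {"offset": [-308,-384,60],"spin": -57.7},
  {"offset": [-308,-384,60],"spin": -57.7},
])

```text
invalid input
```

Run:
```python
from h import *
go([505,-163,50],-6.5)
s=save('scene','s1');t=save('top','t1')
cv2.imwrite('pics/c3.png',np.hstack([cv2.resize(s['color'][120:270,130:280],(390,390)),cv2.resize(t['color'][140:260,250:370],(390,390))]))
```

```text
pos [ 293.3 -607.3  230.1] yaw -64.2 tilt z [-0.001  0.002 -1.   ] q [-1.27  0.29  1.58  0.    1.28 -0.15] F [-0.2  0.2 -0.7] w 85.8 t 0.1
 -> offset [-307.7 -383.7  180.8] spin -57.7
```

View pics/c3.png

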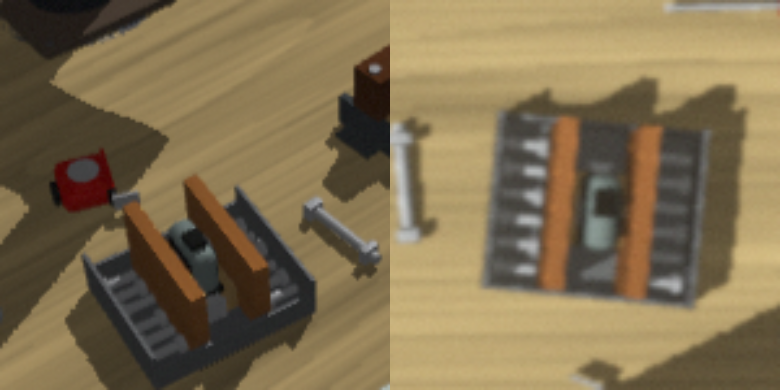

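The enlarged crop shows the grey case with its black button, standing in the tray's middle bay at top pixel (315,205). The two red look-alikes, at top pixels (318,275) and (374,298), are on the bench, so the grey one is meant. The move call was refused, probably because every row needs a `hand` value.

>>> step_arm([
  {"offset": [-51,-64,0],"spin": -9.6,"hand": 0},
  {"offset": [-103,-128,0],"spin": -19.2,"hand": 0},
  {"offset": [-154,-192,10],"spin": -28.8,"hand": 0},
  {"offset": [-205,-256,20],"spin": -38.4,"hand": 0},
  {"offset": [-256,-320,40],"spin": -48,"hand": 0},
  {"offset": [-308,-384,60],"spin": -57.7,"hand": 0},
  {"offset": [-308,-384,60],"spin": -57.7,"hand": 0},
  {"offset": [-308,-384,60],"spin": -57.7,"hand": 0},
  {"offset": [-308,-384,60],"spin": -57.7,"hand": 0},
  {"offset": [-308,-384,60],"spin": -57.7,"hand": 0},
  {"offset": [-308,-384,60],"spin": -57.7,"hand": 0},
])

```text
clock: 1.58
tool_pos: [505.3, -164.8, 171.8]
orientation: [0.998, -0.058, 0.0, 0.0]
contact_force: [-0.5, -0.7, 0.4]
gripper_width: 85.4
```

Run:
```python
from h import *
go([505,-163,50],-6.5)
s=save('scene','s2');t=save('top','t2')
cv2.imwrite('pics/c4.png',np.hstack([cv2.resize(s['color'][90:270,130:310],(390,390)),cv2.resize(t['color'][140:260,250:370],(390,390))]))
```

```text
pos [ 505.3 -164.8  171.8] yaw -6.6 tilt z [ 0.001 -0.001 -1.   ] q [-0.51  0.03  1.98 -0.    1.13 -0.39] F [-0.5 -0.7  0.4] w 85.4 t 1.575
 -> offset [ -0.6  -1.8 121.8] spin -0.1
```

View pics/c4.png

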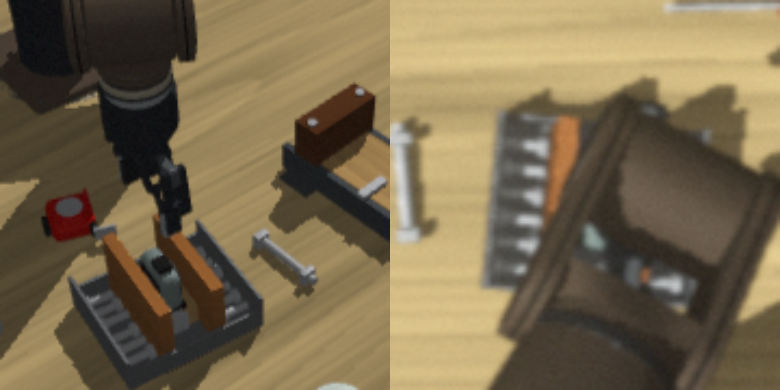

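```bash
cat >> h.py <<'E'
def proj(im,p):
    c=rot(im['attitude']).T@(np.array(p,float)-np.array(im['position'])); K=np.array(im['mtx'])
    return K[0,2]+K[0,0]*c[0]/-c[2], K[1,2]+K[1,1]*(-c[1])/-c[2], -c[2]
E
python3 - <<'E'
from h import *
s=load('s2');st,M,y=state();p=st['tool_pos']
u0,v0=120,90; k=5
c=cv2.resize(s['color'][90:240,120:270],None,fx=4,fy=4,interpolation=cv2.INTER_CUBIC)
for d,col in((0,(0,255,0)),(42.7,(0,0,255)),(-42.7,(255,0,0)),(57,(0,255,255)),(-57,(255,255,0))):
    for zz in (0,13):
        u,v,_=proj(s,p+M[:,0]*d-M[:,2]*zz); cv2.circle(c,(int((u-120+.5)*4),int((v-90+.5)*4)),3,col,-1)
cv2.imwrite('pics/c5.png',c)
E
```

```text
(no output)
```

View pics/c5.png

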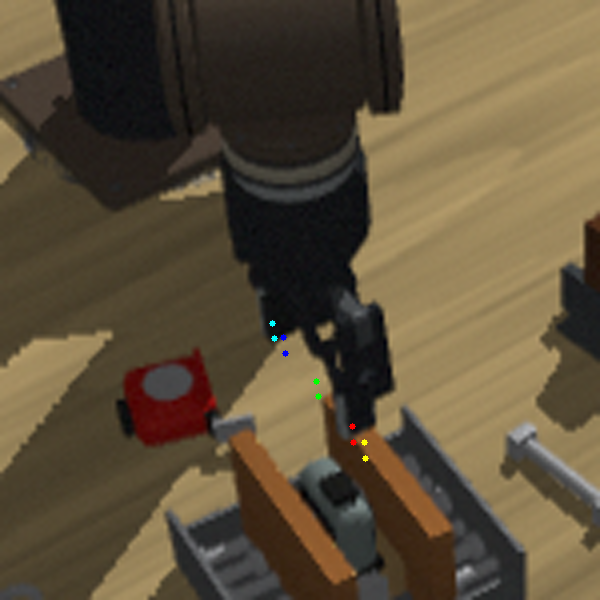

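>>> step_arm([
  {"offset": [-0.5,-1.5,40],"spin": 0,"hand": 0},
  {"offset": [-0.5,-1.5,75],"spin": 0,"hand": 0},
  {"offset": [-0.5,-1.5,100],"spin": 0,"hand": 0},
  {"offset": [-0.5,-1.5,118],"spin": 0,"hand": 0},
  {"offset": [-0.5,-1.5,131],"spin": 0,"hand": 0},
  {"offset": [-0.5,-1.5,131],"spin": 0,"hand": 0},
  {"offset": [-0.5,-1.5,131],"spin": 0,"hand": 0},
])

```text
clock: 2.55
tool_pos: [505.8, -162.4, 41.3]
orientation: [0.998, -0.057, 0.001, 0.0]
contact_force: [-0.7, -1.3, 0.4]
gripper_width: 85.5
```

Run:
```python
from h import *
go([505,-163,40],-6.5)
s=save('scene','s3')
cv2.imwrite('pics/c6.png',cv2.resize(s['color'][120:270,130:280],(600,600),interpolation=cv2.INTER_CUBIC))
```

```text
pos [ 505.8 -162.4   41.3] yaw -6.5 tilt z [ 0.002 -0.001 -1.   ] q [-0.5   0.22  2.05 -0.    0.87 -0.39] F [-0.7 -1.3  0.4] w 85.5 t 2.55
 -> offset [-0.7  0.7  1.3] spin -0.0
```

View pics/c6.png

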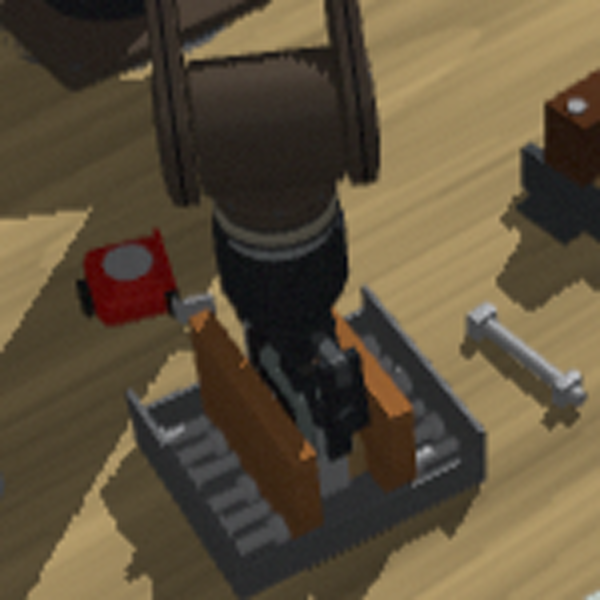

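Fingers straddle the grey case inside the bay. I'll close them.

>>> step_arm([
  {"offset": [0,0,0],"spin": 0,"hand": 0.5},
  {"offset": [0,0,0],"spin": 0,"hand": 1},
  {"offset": [0,0,0],"spin": 0,"hand": 1},
  {"offset": [0,0,0],"spin": 0,"hand": 1},
  {"offset": [0,0,0],"spin": 0,"hand": 1},
  {"offset": [0,0,0],"spin": 0,"hand": 1},
])

```text
clock: 3.35
tool_pos: [505.7, -162.3, 41.3]
orientation: [0.998, -0.057, 0.001, 0.0]
contact_force: [0.1, -0.2, 5.8]
gripper_width: 61.2
```

Run:
```python
from h import *
go([505,-163,40],-6.5)
```

```text
pos [ 505.7 -162.3   41.3] yaw -6.5 tilt z [ 0.001 -0.001 -1.   ] q [-0.5   0.22  2.05 -0.    0.87 -0.39] F [ 0.1 -0.2  5.8] w 61.2 t 3.35
 -> offset [-0.6  0.8  1.3] spin -0.0
```

>>> step_arm([
  {"offset": [0,0,-20],"spin": 0,"hand": 1},
  {"offset": [0,0,-55],"spin": 0,"hand": 1},
  {"offset": [0,0,-90],"spin": 0,"hand": 1},
  {"offset": [0,0,-110],"spin": 0,"hand": 1},
  {"offset": [0,0,-110],"spin": 0,"hand": 1},
  {"offset": [0,0,-110],"spin": 0,"hand": 1},
])

```text
clock: 4.1
tool_pos: [503.8, -161.3, 148.2]
orientation: [0.998, -0.057, -0.002, -0.001]
contact_force: [0.0, 0.3, -3.3]
gripper_width: 61.0
```

Run:
```python
from h import *
go([608,182.5,100],5.6)
s=save('scene','s4')
cv2.imwrite('pics/c7.png',cv2.resize(s['color'][90:270,130:310],(600,600),interpolation=cv2.INTER_CUBIC))
```

```text
pos [ 503.8 -161.3  148.2] yaw -6.5 tilt z [-0.003  0.002 -1.   ] q [-0.5   0.05  2.    0.    1.09 -0.39] F [ 0.   0.3 -3.3] w 61.0 t 4.1
 -> offset [  64.6 -353.3   48.5] spin -12.1
```

View pics/c7.png

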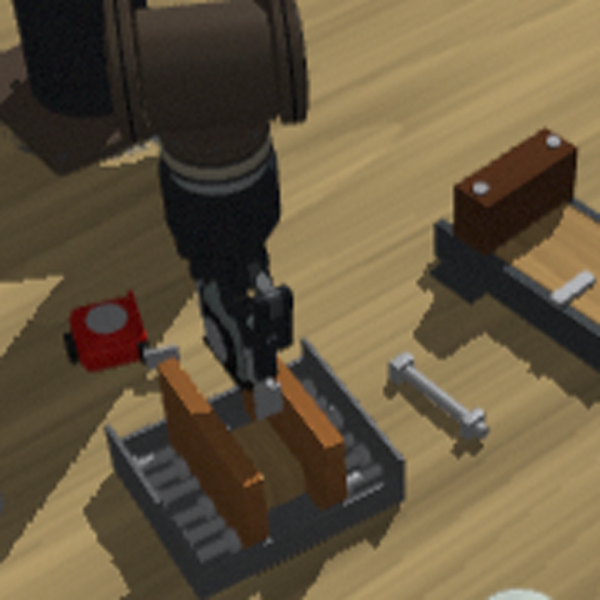

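>>> step_arm([
  {"offset": [6,-35,0],"spin": -1,"hand": 1},
  {"offset": [16,-85,0],"spin": -3,"hand": 1},
  {"offset": [26,-140,0],"spin": -5,"hand": 1},
  {"offset": [36,-195,0],"spin": -7,"hand": 1},
  {"offset": [46,-250,0],"spin": -9,"hand": 1},
  {"offset": [55,-300,10],"spin": -11,"hand": 1},
  {"offset": [62,-335,20],"spin": -12.1,"hand": 1},
  {"offset": [64.6,-353,40],"spin": -12.1,"hand": 1},
  {"offset": [64.6,-353,48],"spin": -12.1,"hand": 1},
  {"offset": [64.6,-353,48],"spin": -12.1,"hand": 1},
  {"offset": [64.6,-353,48],"spin": -12.1,"hand": 1},
  {"offset": [64.6,-353,48],"spin": -12.1,"hand": 1},
])

```text
clock: 5.65
tool_pos: [610.0, 180.7, 103.4]
orientation: [0.999, 0.048, 0.001, -0.0]
contact_force: [0.5, -0.0, -3.1]
gripper_width: 61.6
```

Run:
```python
from h import *
go([608,182.5,56],5.6)
s=save('scene','s5');t=save('top','t5')
cv2.imwrite('pics/c8.png',np.hstack([cv2.resize(s['color'][70:220,220:370],(390,390)),cv2.resize(t['color'][130:250,130:250],(390,390))]))
```

```text
pos [610.  180.7 103.4] yaw 5.5 tilt z [ 0.002  0.    -1.   ] q [ 0.13  0.33  1.77 -0.    1.04  0.03] F [ 0.5 -0.  -3.1] w 61.6 t 5.65
 -> offset [-1.9 -2.  47.4] spin -0.1
```

View pics/c8.png

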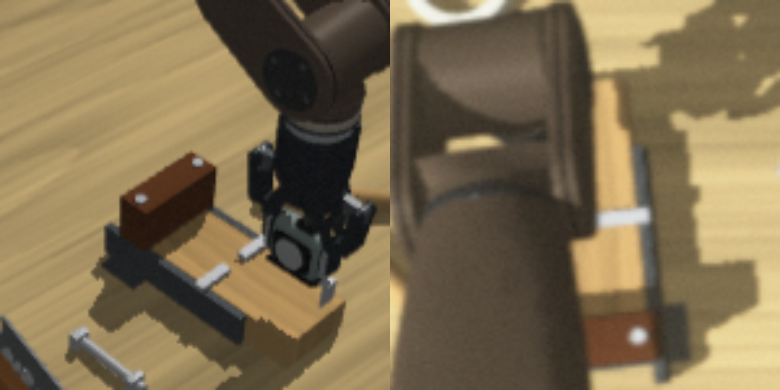

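Run:
```python
from h import *
im=load('s5');P=cloud(im)
o=np.array([521,174.]);a=np.radians(5.6);ex=np.array([np.cos(a),np.sin(a)]);ey=np.array([-ex[1],ex[0]])
jx=(P[...,:2]-o)@ex; jy=(P[...,:2]-o)@ey
for v in range(174,202,2):
    print(v,[(u,int(jx[v,u]),int(jy[v,u]),int(P[v,u,2])) for u in range(340,354,2)])
c=cv2.resize(im['color'][150:210,310:370],(600,600),interpolation=cv2.INTER_CUBIC);cv2.imwrite('pics/c9.png',c)
```

```text
174 [(340, 116, -12, 114), (342, 120, -10, 116), (344, 126, -9, 119), (346, 132, -11, 124), (348, 132, 0, 117), (350, 68, 115, -6), (352, 77, 111, 3)]
176 [(340, 116, -11, 106), (342, 121, -10, 109), (344, 125, -7, 110), (346, 132, -8, 115), (348, 71, 100, -1), (350, 74, 107, -4), (352, 79, 110, -2)]
178 [(340, 116, -10, 98), (342, 123, -12, 104), (344, 125, -5, 101), (346, 127, 1, 97), (348, 130, 4, 98), (350, 80, 99, -2), (352, 84, 103, -2)]
180 [(340, 86, 38, 36), (342, 91, 41, 37), (344, 129, -10, 100), (346, 129, 0, 94), (348, 131, 6, 90), (350, 86, 90, 0), (352, 89, 96, -2)]
182 [(340, 94, 27, 41), (342, 96, 35, 37), (344, 130, -10, 94), (346, 131, -1, 88), (348, 132, 5, 83), (350, 92, 83, 0), (352, 96, 86, 1)]
184 [(340, 96, 26, 36), (342, 102, 27, 38), (344, 129, -6, 83), (346, 133, -3, 83), (348, 113, 40, 38), (350, 116, 45, 36), (352, 100, 83, -1)]
186 [(340, 100, 21, 34), (342, 104, 25, 35), (344, 130, -6, 76), (346, 112, 32, 36), (348, 117, 34, 37), (350, 120, 39, 37), (352, 125, 42, 37)]
188 [(340, 107, 12, 38), (342, 112, 14, 40), (344, 112, 23, 34), (346, 118, 24, 38),
[... 210 characters left out ...]
340, 116, 1, 38), (342, 122, 2, 41), (344, 121, 13, 32), (346, 125, 17, 32), (348, 123, 30, 21), (350, 123, 41, 13), (352, 119, 58, -1)]
194 [(340, 123, -7, 41), (342, 124, 0, 37), (344, 124, 9, 30), (346, 123, 22, 19), (348, 123, 31, 13), (350, 123, 42, 5), (352, 124, 51, -1)]
196 [(340, 123, -5, 32), (342, 125, 1, 28), (344, 124, 11, 20), (346, 124, 21, 13), (348, 124, 33, 4), (350, 126, 40, 0), (352, 129, 44, 0)]
198 [(340, 124, -5, 25), (342, 122, 7, 14), (344, 123, 15, 9), (346, 125, 23, 4), (348, 125, 32, -2), (350, 129, 36, -1), (352, 135, 38, 0)]
200 [(340, 124, -3, 16), (342, 124, 5, 9), (344, 124, 16, 0), (346, 127, 21, 0), (348, 132, 24, 1), (350, 134, 30, -1), (352, 138, 34, -2)]
```

View pics/c9.png

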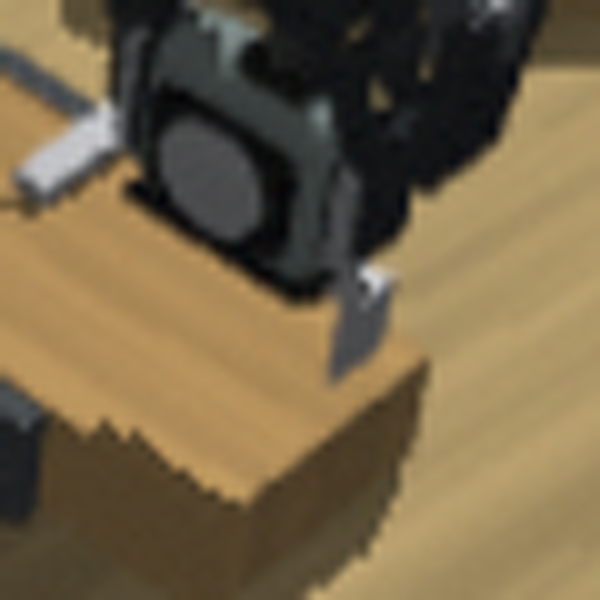

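>>> step_arm([
  {"offset": [1.5,-2,15],"spin": 0,"hand": 1},
  {"offset": [1.5,-2,32],"spin": 0,"hand": 1},
  {"offset": [1.5,-2,44],"spin": 0,"hand": 1},
  {"offset": [1.5,-2,50],"spin": 0,"hand": 1},
  {"offset": [1.5,-2,50],"spin": 0,"hand": 1},
  {"offset": [1.5,-2,50],"spin": 0,"hand": 1},
])

```text
clock: 6.5
tool_pos: [611.2, 183.6, 52.9]
orientation: [0.999, 0.049, 0.001, -0.0]
contact_force: [0.6, 0.3, -2.8]
gripper_width: 61.6
```

Run:
```python
from h import *
go([608,182.5,47.5],5.6)
im=save('scene','s6');P=cloud(im)
c=cv2.resize(im['color'][150:210,310:370],(600,600),interpolation=cv2.INTER_CUBIC);cv2.imwrite('pics/c10.png',c)
```

```text
pos [611.2 183.6  52.9] yaw 5.6 tilt z [ 0.001  0.    -1.   ] q [0.13 0.4  1.78 0.   0.96 0.04] F [ 0.6  0.3 -2.8] w 61.6 t 6.5
 -> offset [-3.3  0.8  5.4] spin -0.0
```

View pics/c10.png

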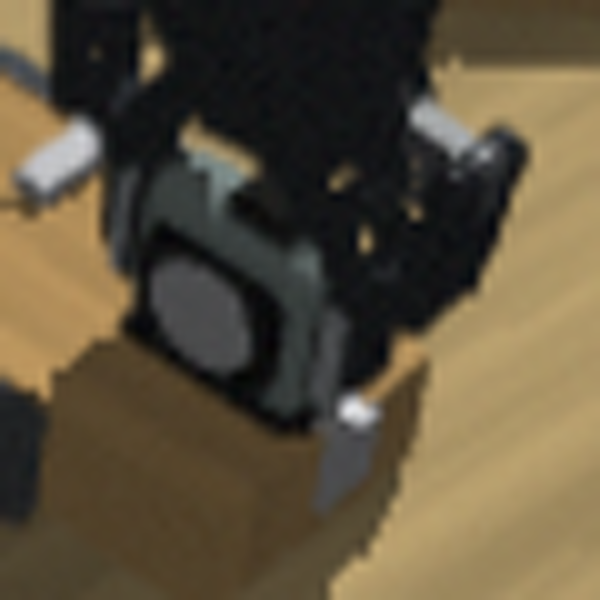

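>>> step_arm([
  {"offset": [0,0,2],"spin": 0,"hand": 1},
  {"offset": [0,0,4],"spin": 0,"hand": 1},
  {"offset": [0,0,4],"spin": 0,"hand": 1},
])

```text
clock: 6.92
tool_pos: [610.5, 183.5, 48.1]
orientation: [0.999, 0.049, -0.0, 0.0]
contact_force: [-1.2, -0.2, -3.0]
gripper_width: 61.5
```

>>> step_arm([
  {"offset": [0,0,1],"spin": 0,"hand": 1},
  {"offset": [0,0,1],"spin": 0,"hand": 1},
])

```text
clock: 7.18
tool_pos: [610.7, 183.6, 47.4]
orientation: [0.999, 0.049, 0.0, -0.0]
contact_force: [-0.3, -0.5, -4.4]
gripper_width: 61.3
```

>>> step_arm([
  {"offset": [0,0,1],"spin": 0,"hand": 1},
  {"offset": [0,0,1],"spin": 0,"hand": 1},
])

```text
clock: 7.42
tool_pos: [610.8, 183.6, 47.3]
orientation: [0.999, 0.049, 0.0, 0.0]
contact_force: [-3.1, -0.5, 3.2]
gripper_width: 61.7
```

>>> step_arm([
  {"offset": [0,0,1],"spin": 0,"hand": 1},
  {"offset": [0,0,1],"spin": 0,"hand": 1},
])

```text
clock: 7.68
tool_pos: [610.9, 183.6, 47.3]
orientation: [0.999, 0.049, -0.0, 0.0]
contact_force: [-6.4, -1.6, 8.1]
gripper_width: 61.8
```

>>> step_arm([
  {"offset": [0,0,-1],"spin": 0,"hand": 0.5},
  {"offset": [0,0,-1],"spin": 0,"hand": 0},
  {"offset": [0,0,-1],"spin": 0,"hand": 0},
  {"offset": [0,0,-1],"spin": 0,"hand": 0},
  {"offset": [0,0,-20],"spin": 0,"hand": 0},
  {"offset": [0,0,-60],"spin": 0,"hand": 0},
  {"offset": [0,0,-95],"spin": 0,"hand": 0},
  {"offset": [0,0,-95],"spin": 0,"hand": 0},
  {"offset": [0,0,-95],"spin": 0,"hand": 0},
])

```text
clock: 8.8
tool_pos: [610.4, 183.5, 140.5]
orientation: [0.999, 0.049, 0.0, -0.0]
contact_force: [-0.5, 0.1, -0.3]
gripper_width: 85.6
```

Run:
```python
from h import *
go([609,183,140],95.6)
im=save('scene','s7');t=save('top','t7')
c=cv2.resize(im['color'][110:220,260:370],(600,600),interpolation=cv2.INTER_CUBIC);cv2.imwrite('pics/c11.png',c)
P=cloud(im)
o=np.array([521,174.]);a=np.radians(5.6);ex=np.array([np.cos(a),np.sin(a)]);ey=np.array([-ex[1],ex[0]])
jx=(P[...,:2]-o)@ex; jy=(P[...,:2]-o)@ey
m=(im['range_z']>0)&(P[...,2]>45)&(P[...,2]<102)&(abs(jx-90)<60)&(abs(jy)<40)
for z0 in range(45,105,6):
    k=m&(abs(P[...,2]-z0)<3)
    if k.any(): print(z0,k.sum(),np.percentile(jx[k],[2,98]).round(1),np.percentile(jy[k],[2,50,98]).round(1))
```

```text
pos [610.4 183.5 140.5] yaw 5.6 tilt z [ 0.  0. -1.] q [0.13 0.29 1.75 0.   1.11 0.04] F [-0.5  0.1 -0.3] w 85.6 t 8.8
 -> offset [-1.5  0.4  0.5] spin -90.0
45 17 [ 73.3 131.4] [-15.5 -10.1   9.3]
51 27 [ 73.6 124.3] [-17.  -11.9   4. ]
57 40 [ 62.5 121.6] [-17.1 -13.8   6.3]
63 31 [ 61.8 122. ] [-18.3 -14.1   0.1]
69 32 [ 72.5 122.3] [-18.  -14.4   4.8]
75 40 [ 68.3 121.5] [-19.1 -15.6   0.8]
81 54 [ 67.2 123. ] [-17.7 -11.5   8.8]
87 57 [ 62.1 122.2] [-14.9  -9.3   8.8]
93 86 [ 67.7 119.8] [-14.4  -4.4  10.1]
99 39 [ 69.3 108.4] [-10.   -0.8  10.3]
```

View pics/c11.png

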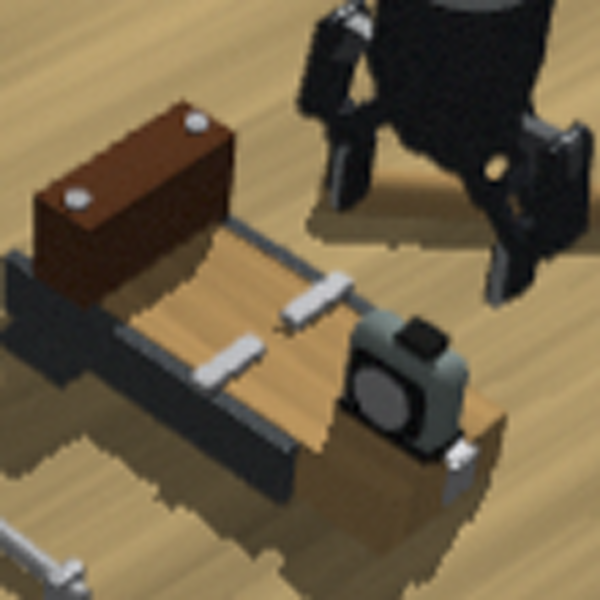

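>>> step_arm([
  {"offset": [0,0,-10],"spin": -10,"hand": 0},
  {"offset": [0,0,-10],"spin": -20,"hand": 0},
  {"offset": [0,0,-10],"spin": -30,"hand": 0},
  {"offset": [0,0,-10],"spin": -40,"hand": 0},
  {"offset": [0,0,-10],"spin": -50,"hand": 0},
  {"offset": [0,0,-10],"spin": -60,"hand": 0},
  {"offset": [0,0,-10],"spin": -70,"hand": 0},
  {"offset": [0,0,-10],"spin": -80,"hand": 0},
  {"offset": [0,0,-10],"spin": -90,"hand": 0},
  {"offset": [0,0,-10],"spin": -90,"hand": 0},
  {"offset": [0,0,-10],"spin": -90,"hand": 0},
  {"offset": [0,0,-10],"spin": -90,"hand": 0},
])

```text
clock: 10.4
tool_pos: [610.5, 183.5, 150.0]
orientation: [0.672, 0.74, -0.0, -0.0]
contact_force: [0.3, 0.4, 0.3]
gripper_width: 85.5
```

Run:
```python
from h import *
go([610.5,183.5,52],95.6)
```

```text
pos [610.5 183.5 150. ] yaw 95.5 tilt z [-0.001 -0.    -1.   ] q [ 0.13  0.28  1.74  0.    1.12 -1.53] F [0.3 0.4 0.3] w 85.5 t 10.4
 -> offset [-0.  0. 98.] spin -0.1
```

>>> step_arm([
  {"offset": [0,0,35],"spin": 0,"hand": 0},
  {"offset": [0,0,65],"spin": 0,"hand": 0},
  {"offset": [0,0,85],"spin": 0,"hand": 0},
  {"offset": [0,0,98],"spin": 0,"hand": 0},
  {"offset": [0,0,98],"spin": 0,"hand": 0},
  {"offset": [0,0,98],"spin": 0,"hand": 0.5},
  {"offset": [0,0,98],"spin": 0,"hand": 1},
  {"offset": [0,0,98],"spin": 0,"hand": 1},
  {"offset": [0,0,98],"spin": 0,"hand": 1},
  {"offset": [0,0,98],"spin": 0,"hand": 1},
  {"offset": [0,0,98],"spin": 0,"hand": 1},
  {"offset": [0,0,98],"spin": 0,"hand": 1},
])

```text
clock: 11.9
tool_pos: [611.4, 183.8, 53.4]
orientation: [0.672, 0.741, 0.001, 0.0]
contact_force: [-0.9, 0.4, 5.1]
gripper_width: 33.4
```

Run:
```python
from h import *
go([610.5,183.5,52],95.6)
im=save('scene','s8')
c=cv2.resize(im['color'][110:220,260:370],(600,600),interpolation=cv2.INTER_CUBIC);cv2.imwrite('pics/c12.png',c)
```

```text
pos [611.4 183.8  53.4] yaw 95.6 tilt z [ 0.002  0.    -1.   ] q [ 0.13  0.4   1.78  0.    0.96 -1.53] F [-0.9  0.4  5.1] w 33.4 t 11.9
 -> offset [-0.2 -0.9  1.4] spin -0.0
```

View pics/c12.png

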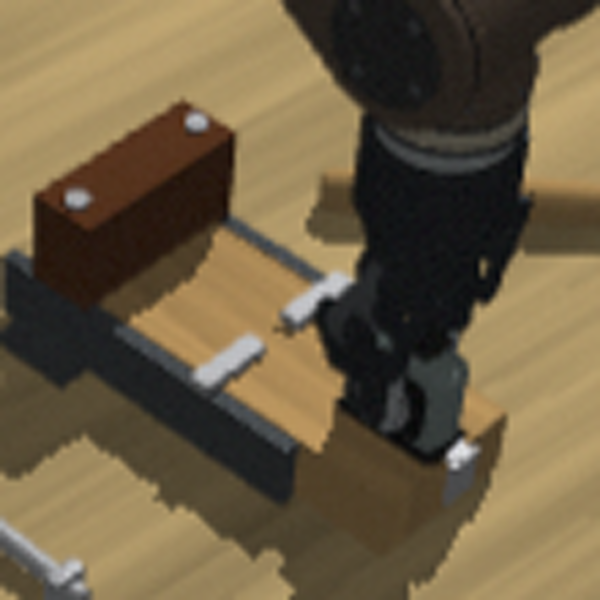

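>>> step_arm([
  {"offset": [0,0,-6],"spin": 0,"hand": 1},
  {"offset": [0,0,-12],"spin": 0,"hand": 1},
  {"offset": [0,0,-12],"spin": 0,"hand": 1},
  {"offset": [0,-6,-12],"spin": 0,"hand": 1},
  {"offset": [0,-15,-12],"spin": 0,"hand": 1},
  {"offset": [0,-25,-12],"spin": 0,"hand": 1},
  {"offset": [0,-30,-12],"spin": 0,"hand": 1},
  {"offset": [0,-30,-12],"spin": 0,"hand": 1},
])

```text
clock: 12.95
tool_pos: [580.6, 180.6, 64.6]
orientation: [0.672, 0.741, 0.0, 0.0]
contact_force: [3.4, 0.1, -5.4]
gripper_width: 33.3
```

Run:
```python
from h import *
go([485,171.5,65],95.6)
im=save('scene','s9')
c=cv2.resize(im['color'][110:220,260:370],(600,600),interpolation=cv2.INTER_CUBIC);cv2.imwrite('pics/c13.png',c)
```

```text
pos [580.6 180.6  64.6] yaw 95.6 tilt z [ 0.001  0.    -1.   ] q [ 0.13  0.33  1.85 -0.    0.96 -1.53] F [ 3.4  0.1 -5.4] w 33.3 t 12.95
 -> offset [  0.2 -96.1  -0.5] spin -0.0
```

View pics/c13.png

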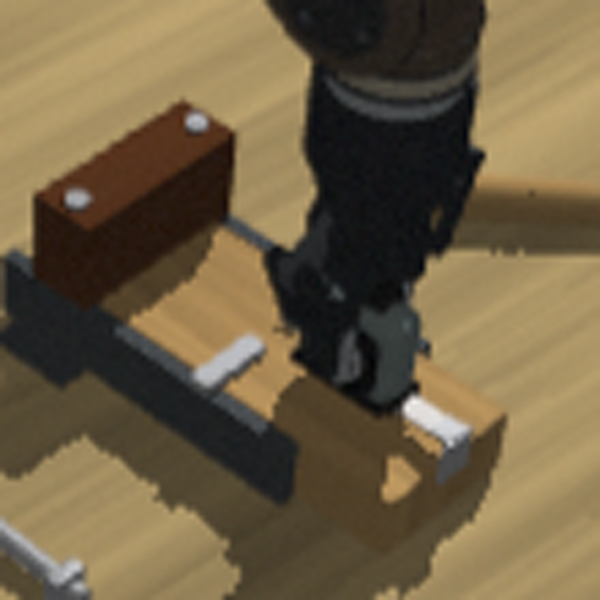

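>>> step_arm([
  {"offset": [0,-8,-2],"spin": 0,"hand": 1},
  {"offset": [0,-20,-2],"spin": 0,"hand": 1},
  {"offset": [0,-34,-2],"spin": 0,"hand": 1},
  {"offset": [0,-48,-2],"spin": 0,"hand": 1},
  {"offset": [0,-62,-2],"spin": 0,"hand": 1},
  {"offset": [0,-76,-2],"spin": 0,"hand": 1},
  {"offset": [0,-87,-2],"spin": 0,"hand": 1},
  {"offset": [0,-95,-2],"spin": 0,"hand": 1},
  {"offset": [0,-95,-2],"spin": 0,"hand": 1},
  {"offset": [0,-95,-2],"spin": 0,"hand": 1},
])

```text
clock: 14.25
tool_pos: [486.6, 171.5, 66.5]
orientation: [0.672, 0.741, 0.0, 0.0]
contact_force: [4.5, 0.2, -1.8]
gripper_width: 33.2
```

Run:
```python
from h import *
go([485,171.5,65],95.6)
im=save('scene','s10')
c=cv2.resize(im['color'][110:220,260:370],(600,600),interpolation=cv2.INTER_CUBIC);cv2.imwrite('pics/c14.png',c)
```

```text
pos [486.6 171.5  66.5] yaw 95.6 tilt z [ 0.001  0.    -1.   ] q [ 0.14  0.14  2.08  0.    0.92 -1.53] F [ 4.5  0.2 -1.8] w 33.2 t 14.25
 -> offset [ 0.2 -1.6  1.5] spin -0.0
```

View pics/c14.png

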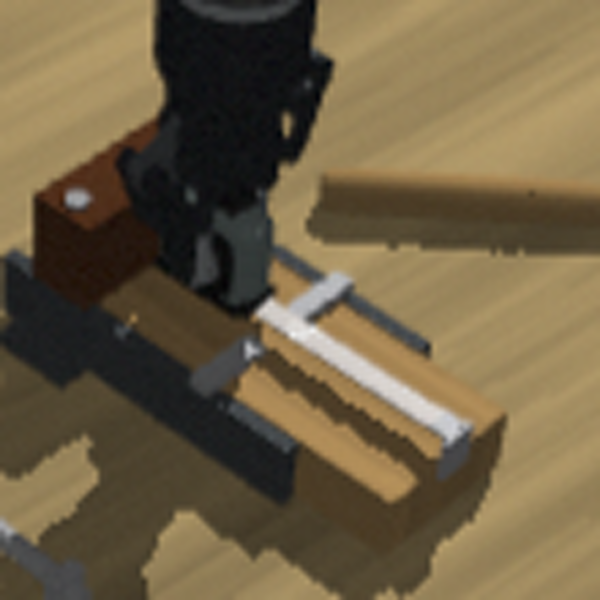

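>>> step_arm([
  {"offset": [0,-1,5],"spin": 0,"hand": 1},
  {"offset": [0,-1,10],"spin": 0,"hand": 1},
  {"offset": [0,-1,12],"spin": 0,"hand": 1},
  {"offset": [0,-1,12],"spin": 0,"hand": 1},
])

```text
clock: 14.8
tool_pos: [485.0, 171.2, 54.0]
orientation: [0.672, 0.741, -0.0, -0.0]
contact_force: [3.8, -0.0, -2.1]
gripper_width: 33.8
```

>>> step_arm([
  {"offset": [0,0,1],"spin": 0,"hand": 1},
  {"offset": [0,0,1],"spin": 0,"hand": 1},
])

```text
clock: 15.05
tool_pos: [485.3, 171.3, 53.4]
orientation: [0.672, 0.741, -0.0, 0.0]
contact_force: [4.5, 0.4, -1.5]
gripper_width: 33.5
```

>>> step_arm([
  {"offset": [0,0,1],"spin": 0,"hand": 1},
  {"offset": [0,0,1],"spin": 0,"hand": 1},
])

```text
clock: 15.3
tool_pos: [485.3, 171.3, 53.4]
orientation: [0.672, 0.741, -0.0, -0.0]
contact_force: [0.7, -1.0, 5.1]
gripper_width: 33.4
```

>>> step_arm([
  {"offset": [0,0,0],"spin": 0,"hand": 0.7},
  {"offset": [0,0,0],"spin": 0,"hand": 0.3},
  {"offset": [0,0,0],"spin": 0,"hand": 0},
  {"offset": [0,0,0],"spin": 0,"hand": 0},
  {"offset": [0,0,0],"spin": 0,"hand": 0},
  {"offset": [0,0,-25],"spin": 0,"hand": 0},
  {"offset": [0,0,-60],"spin": 0,"hand": 0},
  {"offset": [0,0,-95],"spin": 0,"hand": 0},
  {"offset": [0,0,-95],"spin": 0,"hand": 0},
  {"offset": [0,0,-95],"spin": 0,"hand": 0},
])

```text
clock: 16.55
tool_pos: [484.7, 171.2, 146.6]
orientation: [0.672, 0.741, -0.001, -0.0]
contact_force: [-0.7, -0.2, -0.5]
gripper_width: 85.4
```

Run:
```python
from h import *
go([496,171.9,140],95.6)
im=save('scene','s11');t=save('top','t11')
c=cv2.resize(im['color'][110:220,260:370],(600,600),interpolation=cv2.INTER_CUBIC);cv2.imwrite('pics/c15.png',c)
P=cloud(im); hsv=cv2.cvtColor(im['color'],cv2.COLOR_BGR2HSV)
o=np.array([521,174.]);a=np.radians(5.6);ex=np.array([np.cos(a),np.sin(a)]);ey=np.array([-ex[1],ex[0]])
jx=(P[...,:2]-o)@ex; jy=(P[...,:2]-o)@ey; z=P[...,2]
m=(im['range_z']>0)&(jx>-80)&(jx<10)&(abs(jy)<40)
k=m&(z>96.5)&(z<112)&(hsv[...,2]<60); print('button',k.sum(),P[k].mean(0).round(1),jx[k].mean(),jy[k].mean(),np.percentile(jx[k],[3,97]),np.percentile(jy[k],[3,97]))
k=m&(z>52)&(z<97)&(hsv[...,1]<90)&(jx>-70); print('case',np.percentile(jx[k],[2,98]),np.percentile(jy[k],[2,50,98]),np.percentile(z[k],98))
```

```text
pos [484.7 171.2 146.6] yaw 95.6 tilt z [-0.001 -0.    -1.   ] q [ 0.14  0.02  2.04  0.    1.08 -1.53] F [-0.7 -0.2 -0.5] w 85.4 t 16.55
 -> offset [-0.4 11.4  6.6] spin -0.0
button 45 [498.9 171.1 101.7] -22.295915669460552 -0.7025885925339417 [-34.07565187 -11.69850607] [-8.93031269  8.13291842]
case [-55.23396488   2.51876748] [-17.40443155  -9.64302739  10.27634428] 96.28404768132044
```

View pics/c15.png

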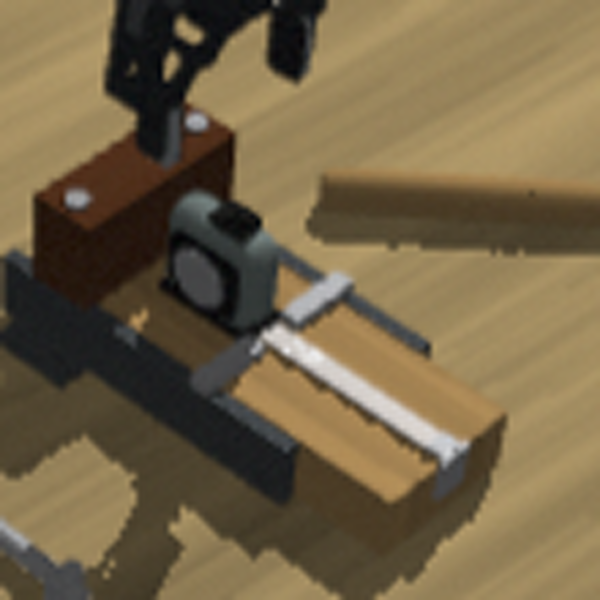

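>>> step_arm([
  {"offset": [0,4,0],"spin": 0,"hand": 0.5},
  {"offset": [0,9,0],"spin": 0,"hand": 1},
  {"offset": [0,12,0],"spin": 0,"hand": 1},
  {"offset": [0,12,0],"spin": 0,"hand": 1},
  {"offset": [0,12,0],"spin": 0,"hand": 1},
  {"offset": [0,12,15],"spin": 0,"hand": 1},
  {"offset": [0,12,28],"spin": 0,"hand": 1},
  {"offset": [0,12,34],"spin": 0,"hand": 1},
  {"offset": [0,12,34],"spin": 0,"hand": 1},
  {"offset": [0,12,34],"spin": 0,"hand": 1},
])

```text
clock: 17.9
tool_pos: [497.5, 172.5, 113.6]
orientation: [0.672, 0.741, 0.0, 0.0]
contact_force: [0.5, -0.4, -0.1]
gripper_width: -0.1
```

Run:
```python
from h import *
go([497,171.6,104],95.6)
im=save('scene','s12')
c=cv2.resize(im['color'][110:220,260:370],(600,600),interpolation=cv2.INTER_CUBIC);cv2.imwrite('pics/c16.png',c)
```

```text
pos [497.5 172.5 113.6] yaw 95.6 tilt z [ 0.001  0.    -1.   ] q [ 0.14  0.09  2.03 -0.    1.02 -1.53] F [ 0.5 -0.4 -0.1] w -0.1 t 17.9
 -> offset [-0.9 -0.6  9.6] spin -0.0
```

View pics/c16.png

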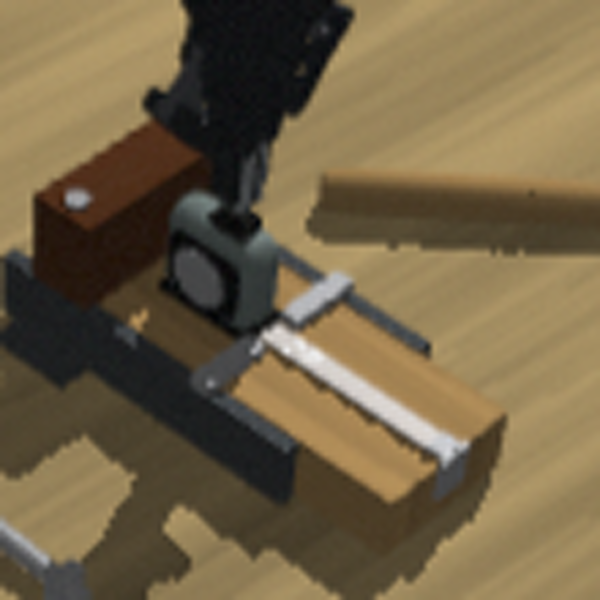

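The shut fingertips are just above the button. I'll press it in small steps, watching the force.

>>> step_arm([
  {"offset": [0,0,4],"spin": 0,"hand": 1},
  {"offset": [0,0,8],"spin": 0,"hand": 1},
  {"offset": [0,0,10],"spin": 0,"hand": 1},
  {"offset": [0,0,10],"spin": 0,"hand": 1},
])

```text
clock: 18.45
tool_pos: [497.2, 172.4, 103.2]
orientation: [0.672, 0.741, -0.0, -0.0]
contact_force: [0.4, -0.4, 1.5]
gripper_width: -0.5
```

>>> step_arm([
  {"offset": [0,0,1],"spin": 0,"hand": 1},
  {"offset": [0,0,2],"spin": 0,"hand": 1},
  {"offset": [0,0,2],"spin": 0,"hand": 1},
])

```text
clock: 18.82
tool_pos: [497.2, 172.5, 101.4]
orientation: [0.672, 0.741, -0.0, -0.0]
contact_force: [-2.1, 0.3, 3.5]
gripper_width: 0.1
```

>>> step_arm([
  {"offset": [0,0,1],"spin": 0,"hand": 1},
  {"offset": [0,0,2],"spin": 0,"hand": 1},
  {"offset": [0,0,2],"spin": 0,"hand": 1},
])

```text
clock: 19.2
tool_pos: [497.2, 172.5, 99.2]
orientation: [0.672, 0.741, 0.0, -0.0]
contact_force: [-2.2, -0.2, 2.4]
gripper_width: -0.1
```

>>> step_arm([
  {"offset": [0,0,1],"spin": 0,"hand": 1},
  {"offset": [0,0,1],"spin": 0,"hand": 1},
])

```text
clock: 19.45
tool_pos: [497.2, 172.5, 99.1]
orientation: [0.672, 0.741, -0.0, -0.0]
contact_force: [-4.5, -1.7, 7.0]
gripper_width: 0.1
```

>>> step_arm([
  {"offset": [0,0,1],"spin": 0,"hand": 1},
  {"offset": [0,0,1],"spin": 0,"hand": 1},
])

```text
clock: 19.7
tool_pos: [497.3, 172.5, 99.0]
orientation: [0.672, 0.741, -0.0, -0.0]
contact_force: [-6.1, -1.1, 12.0]
gripper_width: 0.2
```

>>> step_arm([
  {"offset": [0,0,-2],"spin": 0,"hand": 1},
  {"offset": [0,0,-6],"spin": 0,"hand": 1},
  {"offset": [0,0,-30],"spin": 0,"hand": 1},
  {"offset": [0,0,-70],"spin": 0,"hand": 1},
  {"offset": [0,0,-110],"spin": 0,"hand": 1},
  {"offset": [0,0,-110],"spin": 0,"hand": 1},
  {"offset": [0,0,-110],"spin": 0,"hand": 1},
  {"offset": [0,0,-110],"spin": 0,"hand": 1},
])

```text
clock: 20.7
tool_pos: [496.2, 172.3, 205.3]
orientation: [0.672, 0.741, -0.001, -0.001]
contact_force: [0.5, -0.1, -0.6]
gripper_width: -0.0
```

Run:
```python
from h import *
go([497,171.6,104],95.6)
im=save('scene','s13');t=save('top','t13')
c=cv2.resize(im['color'][110:220,260:370],(600,600),interpolation=cv2.INTER_CUBIC);cv2.imwrite('pics/c17.png',c)
P=cloud(im); hsv=cv2.cvtColor(im['color'],cv2.COLOR_BGR2HSV)
o=np.array([521,174.]);a=np.radians(5.6);ex=np.array([np.cos(a),np.sin(a)]);ey=np.array([-ex[1],ex[0]])
jx=(P[...,:2]-o)@ex; jy=(P[...,:2]-o)@ey; z=P[...,2]
m=(im['range_z']>0)&(jx>-80)&(jx<10)&(abs(jy)<40)
k=m&(z>93)&(z<112)&(hsv[...,2]<60); print('button',k.sum(),P[k].mean(0).round(1),jx[k].mean(),jy[k].mean(),np.percentile(jx[k],[3,97]),np.percentile(jy[k],[3,97]),np.median(z[k]))
k=m&(z>52)&(z<97)&(hsv[...,1]<90)&(jx>-70); print('case',np.percentile(jx[k],[2,98]),np.percentile(jy[k],[2,50,98]),np.percentile(z[k],98))
b=load('scene0');d=cv2.absdiff(b['color'],im['color']).max(2);cv2.imwrite('pics/c18.png',np.hstack([im['color']]))
```

```text
pos [496.2 172.3 205.3] yaw 95.6 tilt z [-0.004 -0.    -1.   ] q [ 0.14 -0.02  1.97  0.    1.2  -1.53] F [ 0.5 -0.1 -0.6] w -0.0 t 20.7
 -> offset [ -0.7   1.1 101.3] spin -0.0
button 50 [489.  168.8  96.2] -32.39148674311273 -2.0124999364674143 [-71.73398313 -13.09368466] [-25.7097102   12.82368733] 96.14943374052478
case [-54.6330653    2.11150969] [-17.14974948  -9.38956368   9.80771284] 96.27866959396869
```

View pics/c17.png

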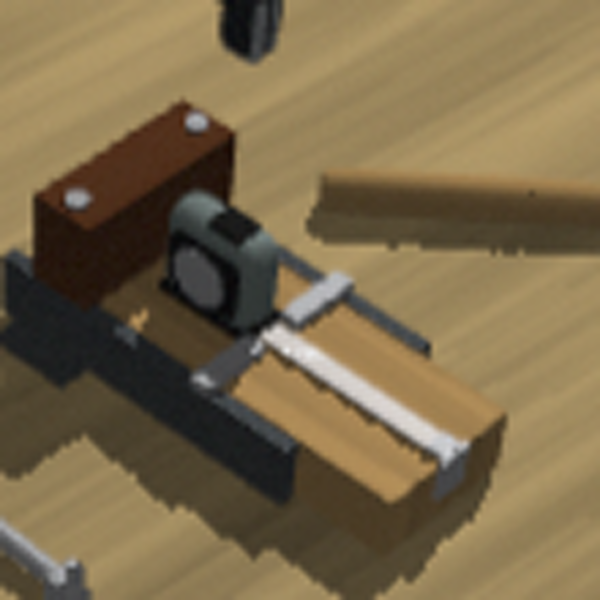

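View pics/c18.png

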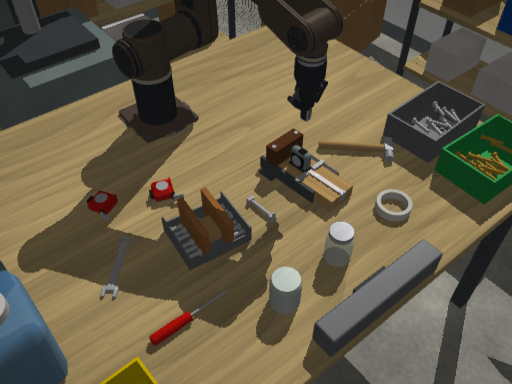

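The button is visibly down. The tape stands upright against the cleats with its hook on the timber's end, and all the bystanders are where they started. I'll hand the job in.

```bash
python3 -c "
from bench import job_done; print(job_done())"
```

```text
the job is handed in; nothing more can be done
None
```

The tape is hooked on the timber's end, drawn out, standing upright behind the cleats and locked. I handed the job in after 20.7 s of the 64 s.

**What I did:**
- Gripped the grey tape front and back in its bay.
- Stood it on the timber's end with the hook over the edge, and let go.
- Took it again by its flat sides, lifted it clear of the cleats and drew it back with the hook caught. The spring pull read about 3.4 N, rising to 4.5 N.
- Set it in the pocket and let go.
- Pressed the lock button down to its stop. The button moved about 4 to 5 mm, and the force rose to 12 N at the stop.

**Last checks:**
- In the last scene picture the tape is upright against the cleats and the button is down. The hook lies on the timber's end, and the bystanders look where they were.
- The gripper is clear above everything, with the force reading about zero.

**Where checks fell short or disagreed:**
- The two cameras differed by up to about 4 mm, for example in the jig's sideways position. I used in-between values and felt for the height by contact.
- The last depth reading of the button was unusable because the case got mixed in with it. That the button is down rests on the force reading and the picture.
- The first move call was refused because its rows had no `hand` value; nothing moved.

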